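# Set the bearing end cap on a gear unit

### The arm

A 6-joint arm with a two-finger parallel gripper is mounted at the origin on a cart in front of the work surface, level with it; the furniture and walls round the work are solid. World frame = base frame: x ahead of the robot, y to its left, z up, the work surface at z = 0. Lengths are in m, angles in rad, forces in N, time in s.
With the tool pointing down it reaches from about 0.3 to 0.75 m from the base axis. Payload 8.5 kg.
Tool frame: the origin (TCP) lies at the very end of the fingers, on their centre line; the grasp point (between the pads) lies 19 mm behind it (manip.grasp_offset is the distance from the TCP to the grasp point, in m); z points along the fingers, y is the direction in which the jaws open and shut (so a half turn about z gives the same grasp; the last joint's range is limited). The gripper opens to 85 mm and grips with 20 to 120 N. Pads are 22 mm wide; open, the fingers measure 114 mm over their backs; the gripper's body (76 mm by 85 mm) begins 54 mm behind the grasp point. The pads swing forward as they close: fully open they stand 13 mm farther back than shut.
Start: joints at [-1.526, 0.381, 1.297, -0, 1.464, -0.215], TCP at [0.141, -0.532, 0.231] pointing down, gripper open.
Joint ranges: [-3.11, 3.11], [-0.89, 2.33], [0.22, 2.48], [-1.42, 4.56], [0.17, 2.85], [-2.88, 2.88]. Speed limits (rad/s): [2.39, 2.39, 3.14, 3.14, 3.14, 3.14].

### API

Orientations are given as a 3x3 rotation matrix whose columns are the frame's x, y, z axes.
In Python, from rig import manip, eyes gives the robot as it stands.
- The arm moves only by the tool servo_tool, never from a script. Its arguments are lists of equal length, an entry for each row: "hand": the finger opening in cm, from 0 to 8.54; "dp": the shift along the world's x, y, z in cm, a list of three; "spin": the turn about the world's z in degrees. A call has 1 to 10 rows; each row shifts and turns the pose as measured when the row begins; what a row does not reach is not made up. A row lasts 1/8 s, in which the tool goes at most 62.5 mm and 10.7 degrees, less where a joint would pass 70% of its speed; a pose out of reach is approached as far as the arm can. A call is refused whole if a number of a shift passes 6.25 or a number of a turn 10.7, either way. A call with a gripper value outside its range is refused whole. The fingers move at their own pace and stop on an object; the grip force is fixed at half the most. Time passes only in rows, so rows that do not move let the fingers close. It gives the time, the measured TCP pose, the force and the opening at its end, in the units of the state.
- manip.sense(): the state, without advancing time (a new reading comes with each control period).
- eyes.capture(name): name is "scene" or "top" or "wrist"; returns a dict with "img" (480x640x3 uint8, red, green, blue), "K" (3x3 intrinsics, pixels), "rvec" (rotation vector, rad) and "tvec" (3), from world to camera coordinates, as OpenCV has them. Camera axes: x right, y down, z forward; pixel columns grow to the right and rows downward; lengths in m; the calibration is good to about 2 mm. A picture is of the moment at which its call begins. There is no depth.
- manip.finish_job(): hands the job in, once; it reports no verdict.
The state is a dict: "clock": time; "joints": joint angles; "joint_velocities": joint speeds; "joint_efforts": joint torques, N m; "position": TCP position; "orientation": TCP orientation; "force": force on the tool from outside, world axes, zero at the start; "moment": the same for the moment, N m; "width": opening from 0.0 (shut) to 1.0 (fully open).
Only numpy, scipy, OpenCV 4.12 (cv2) and the standard library are available. Lean on these libraries where they do the work, as an engineer would, in place of code of your own. Each camera call takes 0.05 s, during which the arm holds its last target.

### The job

Screw the large knurled end cap on the gear unit down (clockwise) until it bottoms on its shoulder, then back it off a quarter turn to give the bearing its running clearance, and finish while still holding the cap there between the fingers, as the thread-locking compound has yet to set. The cap is thin-walled: pinch it gently, with under 40 N a side, at every grip. Leave the small knurled plug on the same unit as it is, and do not shove the things lying around.

Things in the scene. Friction and masses are not known exactly. Their poses are not given: they have to be found in the camera images.
- gear_unit: gear unit bolted to the bench: steel base plate 200 x 84 x 8 mm, grey housing 172 x 56 mm, its top 45 mm above the bench. Origin: centre of its underside; x along the unit towards the output shaft at its +x end. End cap's vertical axis at x = -50 mm, y = 0, over a round shoulder 44 mm across, top 57 mm above the bench; small plug's axis at x = +60 mm, y = 0
- end_cap: the large end cap: aluminium, round, knurled, 43 mm across (44 over the knurl), 30 mm high, a raised rib (3 mm) from centre to rim on top. Already started on its threaded neck; it cannot come off. Origin: centre of its lower face, 57 mm above the bench when bottomed, 6 mm more per turn. This frame rises but does not turn. Grip it across the diameter from above, tips not below its lower face
- cap_turn (a joint): turning angle of the end cap in rad: 0 = bottomed on the shoulder (hard stop), growing as it is unscrewed (anticlockwise from above; clockwise tightens), rising 6 mm per 2 pi. Starts a third to two thirds of a turn unscrewed (2.2 to 4.2), goes to 5.5, turns with about 0.06 N m of friction and stays where it is left
- plug (a joint): turning angle in rad of the small knurled plug (steel, 24 mm in diameter, 13 mm high, a slot across its top, top 62 mm above the bench) at the other end of the gear unit; 0 at the start; not to be turned
- tape_roll: bystander: roll of masking tape lying flat, 58 mm across, 25 mm high, beside the gear unit; origin at the centre of its underside
- felt_marker: bystander: marker pen, 110 mm long, 16 mm thick, lying on the other side of the gear unit; origin under its middle
- carton: bystander: small carton 48 x 72 x 22 mm; origin at the centre of its underside
- driver: bystander: screwdriver 138 mm long, 22 mm thick; origin under its middle
- clamp: bystander: spring clamp 48 x 84 x 13 mm lying flat; origin under its middle
- compound_bottle: bystander: small dark bottle of compound, 25 mm across, 87 mm high, standing; origin at the centre of its underside

How it is judged:
By the outcome, as a careful person would: the job done as asked, in the order asked, and still so for the second after the job is handed in, while the arm keeps its last pose, push and grip.
It also fails if it takes over 58 s, if anything falls off the work surface, if the arm or the gripper's body presses on something with over 40 N, if the wrist force passes 120 N, or if a joint passes its speed limit or range.

## Working session

There is one attempt and no reset: what is moved stays moved. The work goes in short steps, Python scripts to look and compute and a tool call to move; the robot and the scene stay as the last step left them, time stands still between calls to the robot, and variables do not carry over. Pictures are saved under pics/ and viewed, and the job is handed in when it is done.

Besides the shell and the picture viewer there is one more tool, called as a command line: name --pt "numbers of a row" for each row, then --argument value for the rest. servo_tool: Moves the arm, as the interface text tells. Its arguments: {"type":"object","properties":{"hand":{"type":"array","items":{"type":"number"}},"dp":{"type":"array","items":{"type":"array","items":{"type":"number"}}},"spin":{"type":"array","items":{"type":"number"}}},"required":["hand","dp","spin"]}

```bash
ls; mkdir -p pics; python3 - <<'E'
from rig import manip, eyes
import cv2
s=manip.sense(); print(s)
for n in ["scene","top","wrist"]:
    c=eyes.capture(n); cv2.imwrite(f"pics/{n}0.png",c["img"][:,:,::-1]); print(n,c["K"].tolist(),c["rvec"],c["tvec"])
E
```

```text
pics
{'clock': 0.0, 'joints': array([-1.52632999e+00,  3.81165905e-01,  1.29827961e+00,  2.35959429e-05,
        1.46359420e+00, -2.15280724e-01]), 'joint_velocities': array([ 1.37384405e-03, -6.75538252e-05,  1.62893285e-03,  8.56149984e-04,
        1.07464058e-03, -9.18553110e-04]), 'joint_efforts': array([ 3.90801624e-04, -4.48468995e+01, -2.31277710e+01, -2.08587180e-04,
        4.86823948e-03, -1.03787690e-05]), 'position': array([ 0.14126013, -0.53123866,  0.23072158]), 'orientation': array([[ 9.66455632e-01,  2.56833622e-01, -4.08871436e-05],
       [ 2.56833410e-01, -9.66454607e-01,  1.44667662e-03],
       [ 3.32039627e-04, -1.40864995e-03, -9.99998953e-01]]), 'force': array([-0.41433578,  0.41644095, -0.6570824 ]), 'moment': array([0.01899953, 0.01763974, 0.0023418 ]), 'width': 1.0001758993725247}
scene [[501.0634289057897, 0.0, 311.79456778167423], [0.0, 501.0634289057897, 236.79683552109677], [0.0, 0.0, 1.0]] [ 0.87300424 -2.59872586  1.00969063] [0.53191148 0.26109549 0.88418965]
top [[600.2868698447222, 0.0, 310.70392457490067], [0.0, 600.2868698447222, 231.62656652819854], [0.0, 0.0, 1.0]] [ 2.21619679 -1.96090398  0.2388149 ] [0.03694462 0.63396743 1.08874294]
wrist [[344.65439288974164, 0.0, 320.436921651394], [0.0, 344.65439288974164, 238.22600369678196], [0.0, 0.0, 1.0]] [-2.32007216  1.78491141  0.23498089] [-0.550237   -0.03282362  0.37895677]
```

View pics/scene0.png

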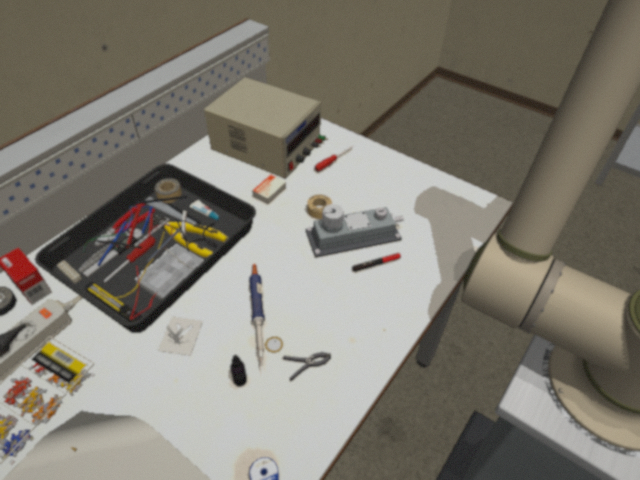

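View pics/top0.png

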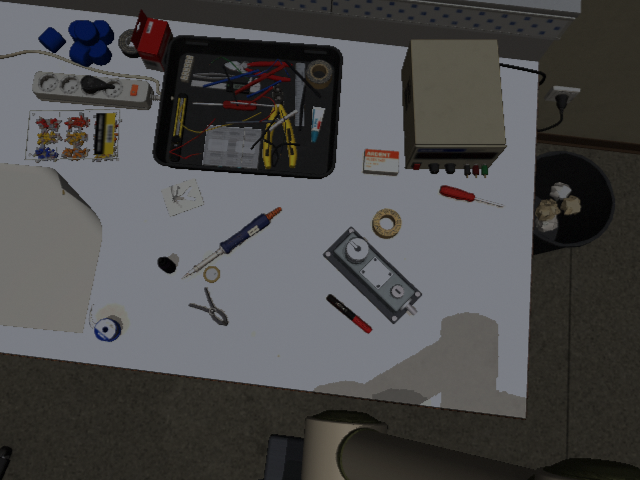

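View pics/wrist0.png

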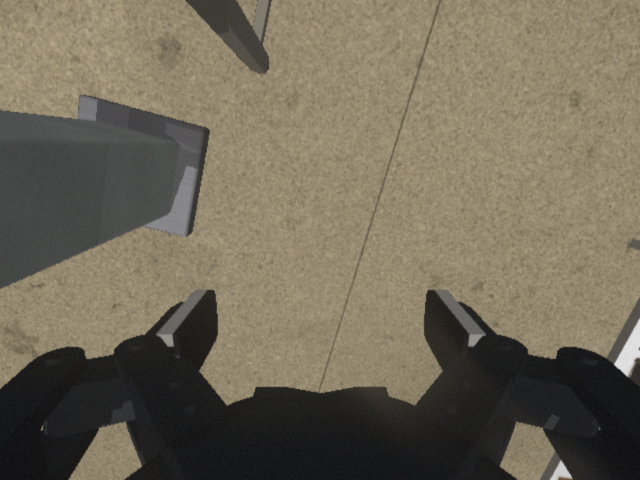

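The top view shows the gear unit: cap near (357,248), plug near (398,291), tape roll (387,223), marker (349,313). The arm's start pose is off the table.

```bash
cat > h.py <<'E'
from rig import manip, eyes
import cv2, numpy as np
def ray(c,uv,z):
    R,_=cv2.Rodrigues(c["rvec"]); C=-R.T@np.ravel(c["tvec"])
    p=cv2.undistortPoints(np.array([[uv]],float),c["K"],None)[0,0]
    d=R.T@np.array([p[0],p[1],1]); return C+d*(z-C[2])/d[2]
def proj(c,P):
    return cv2.projectPoints(np.array([P],float),c["rvec"],c["tvec"],c["K"],None)[0].ravel()
E
python3 - <<'E'
from h import *
c=eyes.capture("top"); im=c["img"][:,:,::-1]
cv2.imwrite("pics/topz.png",cv2.resize(im[210:335,310:440],None,fx=6,fy=4.8*1.25,interpolation=cv2.INTER_CUBIC)[:600] if 0 else cv2.resize(im[215:335,310:450],None,fx=5,fy=5,interpolation=cv2.INTER_CUBIC))
for n,uv,z in [("cap",(357,248),.09),("plug",(398,291),.062),("tape",(387,223),.025),("marker",(349,313),.01),("carton",(381,162),.02)]: print(n,ray(c,uv,z))
R,_=cv2.Rodrigues(c["rvec"]); print(-R.T@np.ravel(c["tvec"]))
d=eyes.capture("scene"); cv2.imwrite("pics/scz.png",cv2.resize(d["img"][180:280,290:420,::-1],None,fx=6,fy=6,interpolation=cv2.INTER_CUBIC))
E
```

```text
cap [0.60016675 0.02227234 0.09      ]
plug [ 0.53216111 -0.06609866  0.062     ]
tape [ 0.67363541 -0.03671066  0.025     ]
marker [0.48463277 0.0197797  0.01      ]
carton [ 0.80472008 -0.01269407  0.02      ]
[0.3538448  0.08724198 1.20657511]
```

View pics/topz.png

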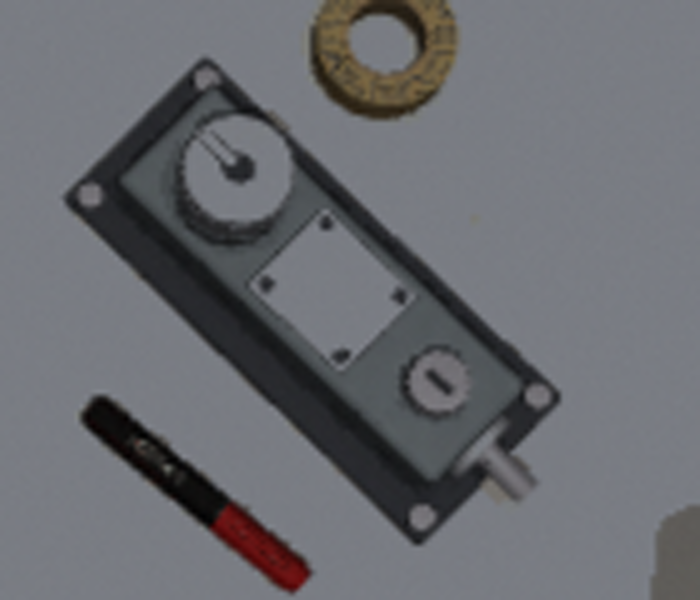

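View pics/scz.png

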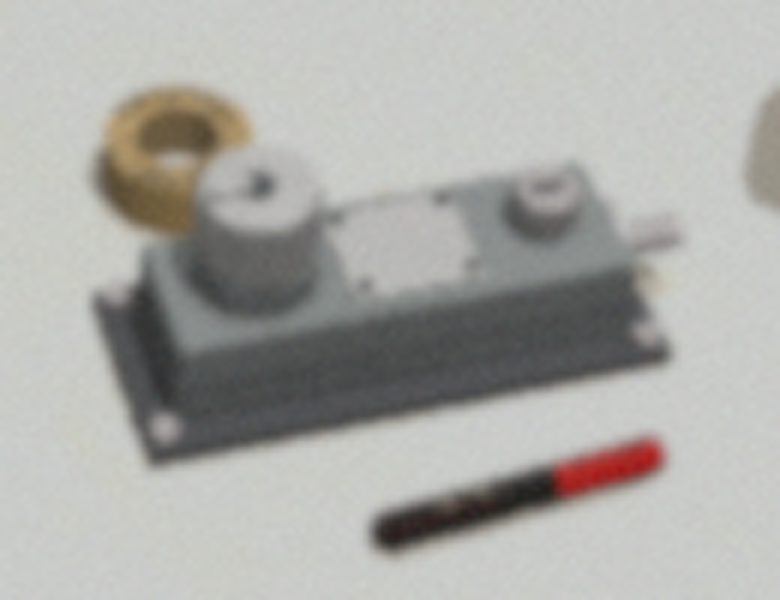

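```bash
python3 - <<'E'
from h import *
c=eyes.capture("top"); d=eyes.capture("scene")
zc=lambda u,v:(310+(u+.5)/5-.5,215+(v+.5)/5-.5)
zs=lambda u,v:(290+(u+.5)/6-.5,180+(v+.5)/6-.5)
P=[ray(c,zc(*p),.008)[:2] for p in [(205,58),(65,198),(418,545),(560,397)]]
print(np.round(P,4)); 
for i in range(4): print(np.linalg.norm(P[i]-P[(i+1)%4]))
o=np.mean(P,0); a=(P[2]+P[3]-P[0]-P[1])/2; y=np.arctan2(a[1],a[0]); print("origin",o,"yaw",np.degrees(y))
ex=np.array([np.cos(y),np.sin(y)])
print("cap",o-.05*ex,"plug",o+.06*ex)
print("cap ray top", ray(c,zc(238,167),.090), "scene",ray(d,zs(259,186),.090),"plug ray",ray(c,zc(438,380),.062))
E
```

```text
[[ 0.6623  0.0353]
 [ 0.5969  0.0857]
 [ 0.4747 -0.0696]
 [ 0.5403 -0.1209]]
0.08256177388150365
0.19754459400814922
0.08330975349079539
0.19816577784495157
origin [ 0.56853963 -0.01735438] yaw -128.08829767106425
cap [0.59938338 0.02199867] plug [ 0.53152712 -0.06457804]
cap ray top [0.60021328 0.02189472 0.09      ] scene [0.59559961 0.021694   0.09      ] plug ray [ 0.53274201 -0.0645076   0.062     ]
```

servo_tool --hand '[8.54,8.54,8.54,8.54,8.54,8.54,8.54,8.54,8.54,8.54]' --pt "3.8 4.6 0" --pt "3.8 4.6 0" --pt "3.8 4.6 0" --pt "3.8 4.6 0" --pt "3.8 4.6 0" --pt "3.8 4.6 0" --pt "3.8 4.6 0" --pt "3.8 4.6 0" --pt "3.8 4.6 0" --pt "3.8 4.6 0" --spin '[10.7,10.7,10.7,10.7,10.7,10.7,10.7,10.7,10.7,10.7]'

```text
clock: 1.6
position: [0.5287, -0.0584, 0.2315]
orientation: [[-0.539, 0.842, 0.004], [0.842, 0.539, -0.001], [-0.003, 0.003, -1.0]]
force: [1.3, -1.6, 0.3]
width: 0.999
```

servo_tool --hand '[8.54,8.54,8.54,8.54,8.54,8.54,8.54,8.54,8.54,8.54]' --pt "2 2.3 -1.2" --pt "2 2.3 -1.2" --pt "1.5 1.7 -1.2" --pt "1 1.2 -1.2" --pt "0.4 0.4 -1.2" --pt "0 0 -1" --pt "0 0 0" --pt "0 0 0" --pt "0 0 0" --pt "0 0 0" --spin '[10.7,10.7,10.7,10.7,10.7,10.7,10.7,10.7,10,0]'

```text
clock: 2.85
position: [0.6015, 0.0282, 0.1574]
orientation: [[-0.779, -0.627, -0.003], [-0.627, 0.779, 0.005], [-0.001, 0.005, -1.0]]
force: [-0.2, 0.0, 0.7]
width: 1.0
```

```bash
python3 - <<'E'
from h import *
s=manip.sense(); print(s["clock"],s["joints"],s["position"],s["orientation"],s["force"],s["moment"],s["width"],sep="\n")
c=eyes.capture("wrist"); cv2.imwrite("pics/w1.png",c["img"][:,:,::-1])
print(proj(c,[.5994,.022,.09]),c["tvec"],c["rvec"])
E
```

```text
2.85
[-0.15150803  0.53105707  1.26378301  0.00466483  1.35002593 -2.40083439]
[0.60146664 0.02821647 0.15736604]
[[-0.77914306 -0.62684098 -0.00254656]
 [-0.6268451   0.7791279   0.00499315]
 [-0.00114581  0.00548667 -0.99998429]]
[-0.16511735  0.04059986  0.6535138 ]
[ 0.00082639 -0.02893424  0.01871547]
0.9999636190046074
[315.76872398 243.43286002] [ 0.35477514 -0.48514517  0.18258812] [-1.30277086 -2.71507025 -0.36220202]
```

View pics/w1.png

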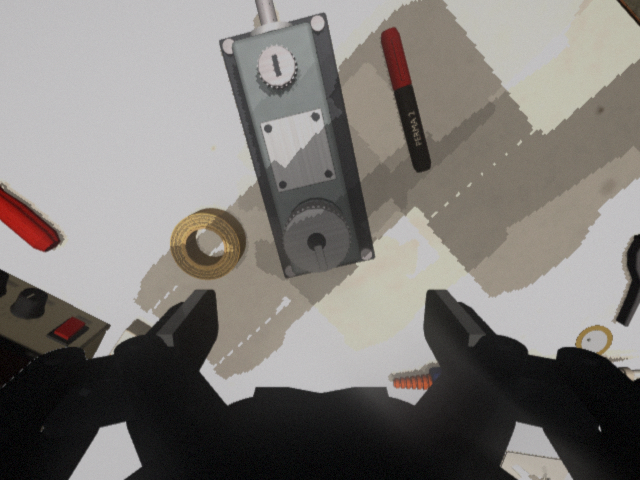

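```bash
python3 - <<'E'
from h import *
c=eyes.capture("wrist"); im=c["img"][:,:,::-1]
cv2.imwrite("pics/w1z.png",cv2.resize(im[185:285,260:370],None,fx=6,fy=6,interpolation=cv2.INTER_CUBIC))
for z in (.089,.091): print(ray(c,(317,240.5),z))
R,_=cv2.Rodrigues(c["rvec"]); print(-R.T@np.ravel(c["tvec"]))
E
```

```text
[0.59760151 0.02157866 0.089     ]
[0.59716446 0.02124154 0.091     ]
[ 0.55141119 -0.01405152  0.30037508]
```

View pics/w1z.png

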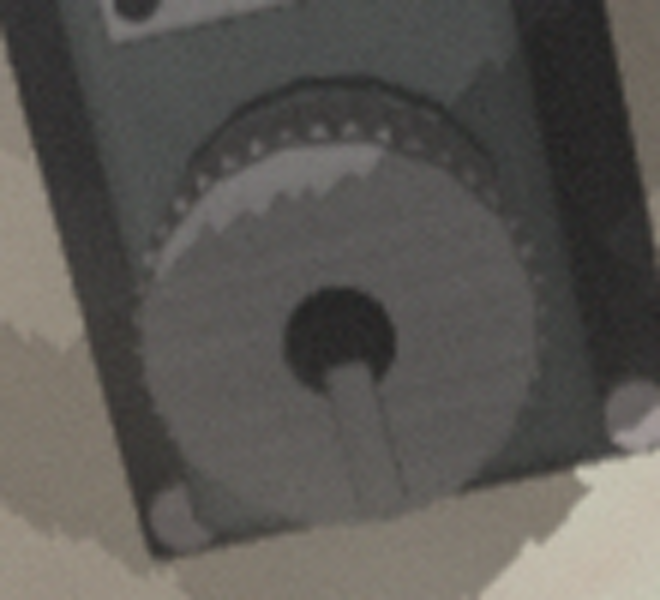

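servo_tool --hand '[7,6,6,6,6,6]' --pt "-0.3 -0.62 0" --pt "0 0 -3" --pt "0 0 -3" --pt "0 0 -2" --pt "0 0 0" --pt "0 0 0" --spin '[0,0,0,0,0,0]'

```text
clock: 3.7
position: [0.5983, 0.0198, 0.077]
orientation: [[-0.787, -0.616, 0.001], [-0.616, 0.787, 0.004], [-0.003, 0.003, -1.0]]
force: [-0.5, 0.7, 0.6]
width: 0.699
```

```bash
cat > st.py <<'E'
from h import *
s=manip.sense(); R=s["orientation"]
print("t",s["clock"],"p",np.round(s["position"]*1000,2),"yaw",np.degrees(np.arctan2(R[1,0],R[0,0])),"F",np.round(s["force"],2),"M",np.round(s["moment"],3),"w mm",s["width"]*85.4,"j",np.round(s["joints"],3),"tau",np.round(s["joint_efforts"],2))
E
python3 st.py; python3 - <<'E'
from h import *
c=eyes.capture("scene"); cv2.imwrite("pics/s2.png",cv2.resize(c["img"][140:270,280:450,::-1],None,fx=4,fy=4,interpolation=cv2.INTER_CUBIC))
c=eyes.capture("wrist"); cv2.imwrite("pics/w2.png",c["img"][:,:,::-1])
E
```

```text
t 3.7 p [598.31  19.79  77.02] yaw -141.94787060607052 F [-0.47  0.69  0.57] M [-0.042 -0.035 -0.   ] w mm 59.68169737805319 j [-0.166  0.61   1.377  0.005  1.155 -2.403] tau [-3.000e-02 -5.164e+01 -1.872e+01  1.000e-02 -1.000e-02 -0.000e+00]
```

View pics/s2.png

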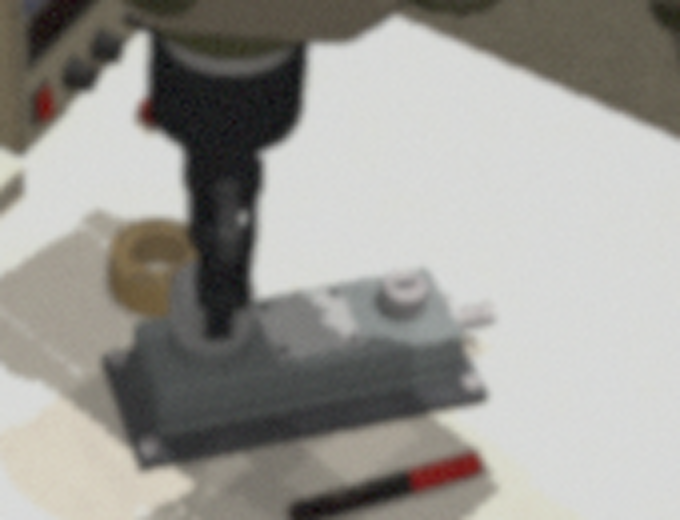

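View pics/w2.png

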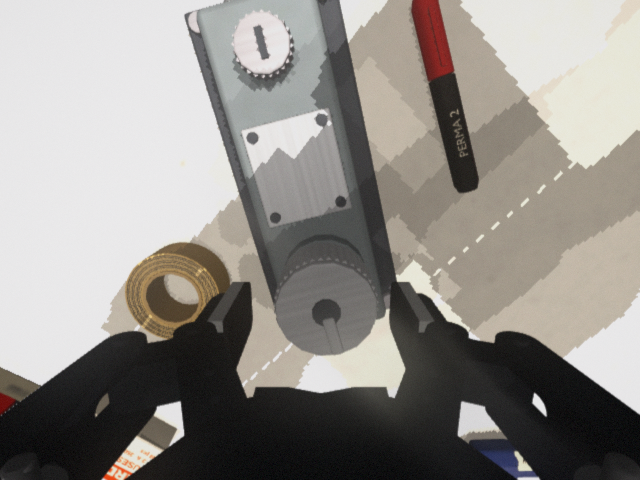

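```bash
python3 - <<'E'
from h import *
c=eyes.capture("wrist")
R,_=cv2.Rodrigues(c["rvec"]); print(-R.T@np.ravel(c["tvec"]))
for z in (.089,.091): print(ray(c,(326.5,313),z))
im=c["img"][:,:,::-1]
cv2.imwrite("pics/w2z.png",cv2.resize(im[225:365,225:425],None,fx=4,fy=4,interpolation=cv2.INTER_CUBIC))
E
```

```text
[ 0.54732218 -0.02167517  0.21994536]
[0.59902927 0.02242062 0.089     ]
[0.59823952 0.02174712 0.091     ]
```

View pics/w2z.png

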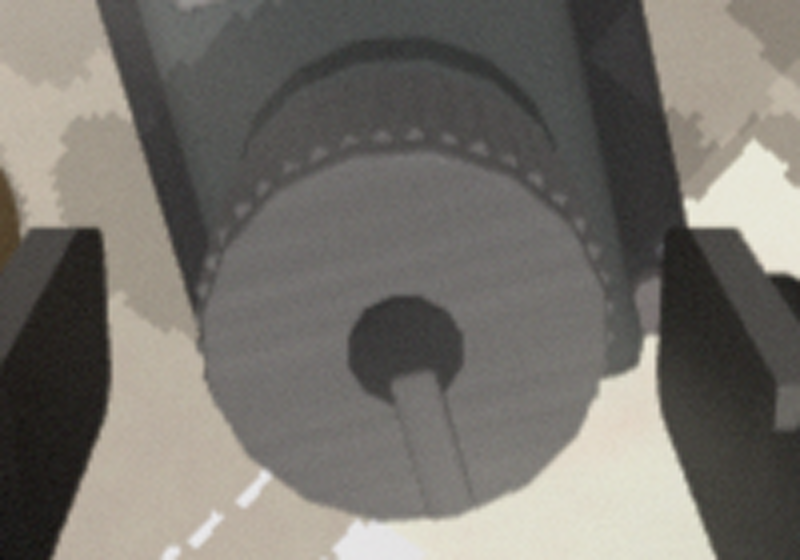

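servo_tool --hand '[6,6,5.2,4.7,4.7,4.6]' --pt "0 0.22 0" --pt "0 0 -1.1" --pt "0 0 0" --pt "0 0 0" --pt "0 0 0" --pt "0 0 0" --spin '[0,0,0,0,0,0]'

```text
clock: 4.6
position: [0.5986, 0.0223, 0.0661]
orientation: [[-0.787, -0.617, 0.002], [-0.617, 0.787, 0.004], [-0.004, 0.002, -1.0]]
force: [-0.4, -0.3, -0.1]
width: 0.535
```

```bash
python3 st.py;  python3 - <<'E'
from h import *
c=eyes.capture("wrist"); im=c["img"][:,:,::-1]
cv2.imwrite("pics/w3z.png",cv2.resize(im[225:385,225:425],None,fx=3.5,fy=3.5,interpolation=cv2.INTER_CUBIC))
E
```

```text
t 4.6 p [598.61  22.34  66.15] yaw -141.91567836866682 F [-0.41 -0.28 -0.1 ] M [ 0.    -0.044 -0.051] w mm 45.7159642399205 j [-0.162  0.623  1.388  0.005  1.129 -2.399] tau [ 1.000e-02 -5.273e+01 -1.872e+01  1.000e-02 -0.000e+00  0.000e+00]
```

View pics/w3z.png

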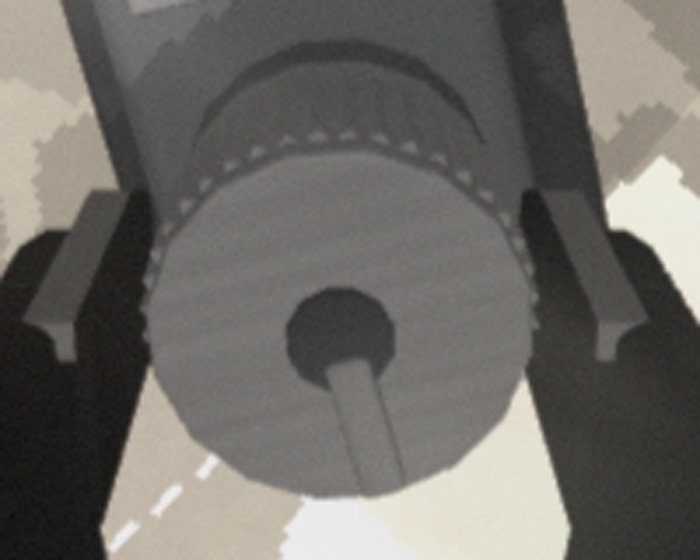

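servo_tool --hand '[4.4,4.4,4.35,4.35]' --pt "0 0 0" --pt "0 0 0" --pt "0 0 0" --pt "0 0 0" --spin '[0,0,0,0]'

```text
clock: 5.15
position: [0.5985, 0.0225, 0.0663]
orientation: [[-0.787, -0.617, 0.002], [-0.617, 0.787, 0.004], [-0.004, 0.002, -1.0]]
force: [-0.2, -0.4, 0.2]
width: 0.509
```

```bash
python3 st.py
```

```text
t 5.15 p [598.51  22.49  66.31] yaw -141.91368489020167 F [-0.16 -0.37  0.18] M [0.017 0.048 0.017] w mm 43.46208764866266 j [-0.162  0.623  1.388  0.005  1.129 -2.399] tau [-1.800e-01 -5.271e+01 -1.884e+01 -4.000e-02 -7.000e-02  0.000e+00]
```

servo_tool --hand '[4.3,4.3]' --pt "0 0 0" --pt "0 0 0" --spin '[0,0]'

```text
clock: 5.4
position: [0.5984, 0.0227, 0.0664]
orientation: [[-0.787, -0.617, 0.002], [-0.617, 0.787, 0.004], [-0.004, 0.002, -1.0]]
force: [-0.7, 0.9, 0.1]
width: 0.501
```

```bash
python3 st.py
```

```text
t 5.4 p [598.38  22.67  66.35] yaw -141.90911457559662 F [-0.75  0.86  0.07] M [0.093 0.157 0.021] w mm 42.809495304420274 j [-0.162  0.622  1.389  0.005  1.129 -2.399] tau [ -0.44 -52.48 -18.94  -0.12  -0.18  -0.  ]
```

servo_tool --hand '[4.2,4.2]' --pt "0 0 0" --pt "0 0 0" --spin '[0,0]'

```text
clock: 5.65
position: [0.5984, 0.0227, 0.0665]
orientation: [[-0.787, -0.617, 0.002], [-0.617, 0.787, 0.004], [-0.004, 0.002, -1.0]]
force: [-1.3, 0.8, 0.3]
width: 0.496
```

```bash
python3 st.py
```

```text
t 5.65 p [598.37  22.7   66.47] yaw -141.90817875671283 F [-1.29  0.76  0.31] M [0.08  0.181 0.003] w mm 42.392143740477884 j [-0.162  0.622  1.389  0.005  1.13  -2.399] tau [ -0.59 -52.26 -19.01  -0.18  -0.27  -0.  ]
```

servo_tool --hand '[4.2,4.2,4.2,4.2]' --pt "0 0 -0.01" --pt "0 0 -0.01" --pt "0 0 -0.01" --pt "0 0 -0.01" --spin '[-5,-5,-5,-5]'

```text
clock: 6.15
position: [0.5986, 0.0223, 0.0661]
orientation: [[-0.954, -0.301, 0.004], [-0.301, 0.954, 0.002], [-0.004, 0.001, -1.0]]
force: [-0.0, 0.4, 1.3]
width: 0.5
```

```bash
python3 st.py; python3 - <<'E'
from h import *
c=eyes.capture("wrist"); im=c["img"][:,:,::-1]
cv2.imwrite("pics/w4z.png",cv2.resize(im[225:385,225:425],None,fx=3.5,fy=3.5,interpolation=cv2.INTER_CUBIC))
E
```

```text
t 6.15 p [598.59  22.35  66.13] yaw -162.49130593029724 F [-0.05  0.39  1.28] M [0.134 0.181 0.076] w mm 42.66412288936697 j [-0.161  0.622  1.39   0.003  1.126 -2.039] tau [ -0.41 -52.04 -18.88  -0.06  -0.27  -0.89]
```

View pics/w4z.png

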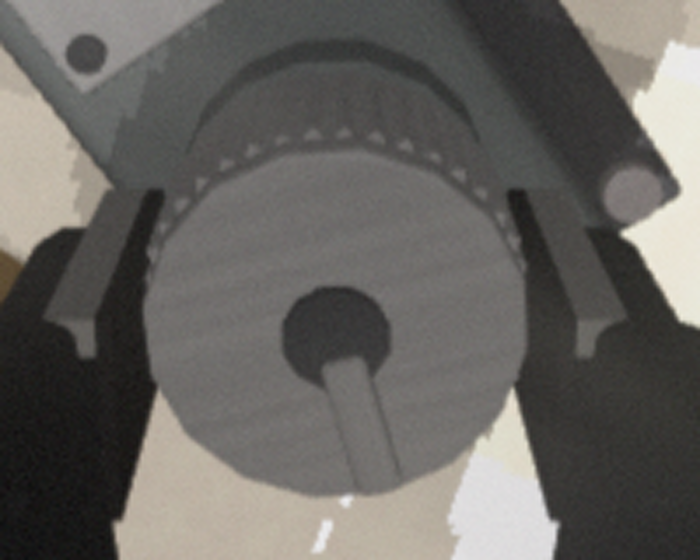

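servo_tool --hand '[4.2,4.2,4.2,4.2,4.2,4.2,4.2,4.2]' --pt "0 0 -0.017" --pt "0 0 -0.017" --pt "0 0 -0.017" --pt "0 0 -0.017" --pt "0 0 -0.017" --pt "0 0 -0.017" --pt "0 0 -0.017" --pt "0 0 -0.017" --spin '[-10,-10,-10,-10,-10,-10,-10,-10]'

```text
clock: 7.2
position: [0.598, 0.0209, 0.0647]
orientation: [[-0.43, 0.903, -0.0], [0.903, 0.43, -0.005], [-0.004, -0.002, -1.0]]
force: [-3.0, 0.2, 2.8]
width: 0.499
```

```bash
python3 st.py; python3 - <<'E'
from h import *
c=eyes.capture("wrist"); im=c["img"][:,:,::-1]
cv2.imwrite("pics/w5z.png",cv2.resize(im[225:385,225:425],None,fx=3.5,fy=3.5,interpolation=cv2.INTER_CUBIC))
E
```

```text
t 7.2 p [598.02  20.88  64.73] yaw 115.44300916721109 F [-2.97  0.23  2.82] M [0.056 0.272 0.037] w mm 42.654084093511074 j [-0.161  0.625  1.389 -0.005  1.127 -0.602] tau [ -0.32 -51.81 -19.15  -0.    -0.48  -1.81]
```

View pics/w5z.png

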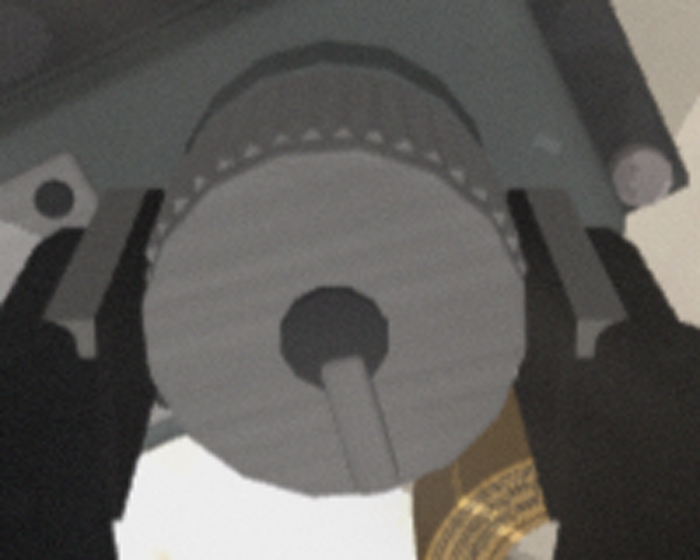

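servo_tool --hand '[4.2,4.2,4.2,4.2,4.2,4.2]' --pt "-0.03 0 -0.01" --pt "-0.03 0 -0.01" --pt "0 0 -0.01" --pt "0 0 -0.01" --pt "0 0 -0.01" --pt "0 0 -0.01" --spin '[-6,-6,-6,-6,-6,-6]'

```text
clock: 8.0
position: [0.5973, 0.0207, 0.0641]
orientation: [[0.185, 0.983, -0.003], [0.983, -0.185, -0.004], [-0.005, -0.003, -1.0]]
force: [-1.2, 1.7, 1.7]
width: 0.493
```

```bash
python3 st.py
```

```text
t 8.0 p [597.26  20.75  64.12] yaw 79.33680519901895 F [-1.24  1.7   1.69] M [0.174 0.234 0.046] w mm 42.11358837200096 j [-0.161  0.626  1.39  -0.005  1.129  0.027] tau [ -0.6  -51.86 -19.1   -0.1   -0.43  -1.02]
```

servo_tool --hand '[4.2,4.2,4.2,4.2]' --pt "0 0 -0.01" --pt "0 0 -0.01" --pt "0 0 -0.01" --pt "0 0 -0.01" --spin '[-6,-6,-6,-6]'

```text
clock: 8.5
position: [0.5968, 0.0209, 0.0637]
orientation: [[0.566, 0.825, -0.006], [0.825, -0.566, -0.002], [-0.005, -0.004, -1.0]]
force: [-1.6, 0.8, 1.6]
width: 0.501
```

```bash
python3 st.py; python3 - <<'E'
from h import *
c=eyes.capture("wrist"); im=c["img"][:,:,::-1]
cv2.imwrite("pics/w6z.png",cv2.resize(im[225:385,225:425],None,fx=3.5,fy=3.5,interpolation=cv2.INTER_CUBIC))
E
```

```text
t 8.5 p [596.8   20.89  63.73] yaw 55.54063259659116 F [-1.61  0.75  1.59] M [0.19  0.213 0.102] w mm 42.80940550737926 j [-0.162  0.626  1.39  -0.004  1.131  0.441] tau [ -0.78 -51.89 -19.07  -0.14  -0.4   -1.02]
```

View pics/w6z.png

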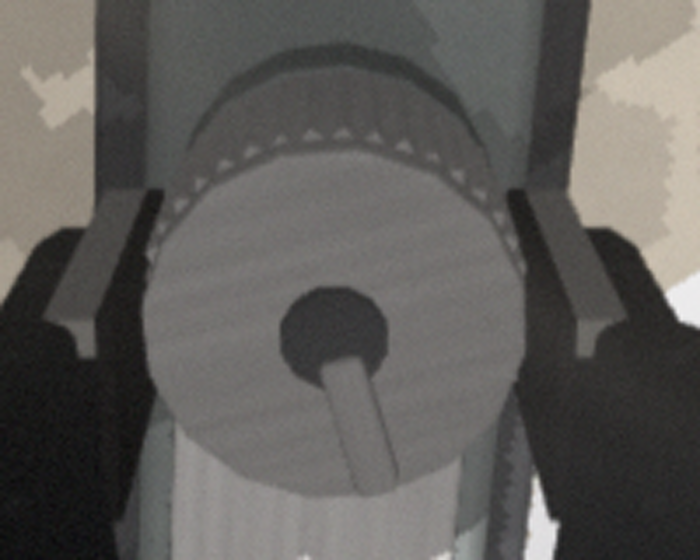

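servo_tool --hand '[4.2,4.2,4.2,4.2]' --pt "0 0 -0.01" --pt "0 0 -0.01" --pt "0 0 -0.01" --pt "0 0 -0.01" --spin '[-5,-5,-5,-5]'

```text
clock: 9.05
position: [0.5965, 0.0212, 0.0634]
orientation: [[0.81, 0.586, -0.007], [0.586, -0.81, 0.0], [-0.005, -0.004, -1.0]]
force: [-1.1, 1.8, 1.8]
width: 0.496
```

```bash
python3 st.py
```

```text
t 9.05 p [596.53  21.19  63.4 ] yaw 35.88397059727622 F [-1.13  1.79  1.76] M [0.178 0.278 0.315] w mm 42.35447838724961 j [-1.620e-01  6.270e-01  1.390e+00 -1.000e-03  1.131e+00  7.830e-01] tau [ -0.96 -51.83 -19.01  -0.11  -0.39  -0.72]
```

servo_tool --hand '[4.2,4.2]' --pt "0 0 0" --pt "0 0 0" --spin '[-3,-3]'

```text
clock: 9.3
position: [0.596, 0.0212, 0.0633]
orientation: [[0.863, 0.506, -0.008], [0.506, -0.863, 0.0], [-0.007, -0.004, -1.0]]
force: [-3.9, -1.2, 2.2]
width: 0.497
```

```bash
python3 st.py; python3 - <<'E'
from h import *
c=eyes.capture("wrist"); im=c["img"][:,:,::-1]
cv2.imwrite("pics/w7z.png",cv2.resize(im[225:385,225:425],None,fx=3.5,fy=3.5,interpolation=cv2.INTER_CUBIC))
E
```

```text
t 9.3 p [596.02  21.16  63.34] yaw 30.384458511387642 F [-3.89 -1.17  2.19] M [-0.075  0.58   0.513] w mm 42.40784893408249 j [-1.620e-01  6.260e-01  1.391e+00 -1.000e-03  1.132e+00  8.790e-01] tau [ -0.59 -51.78 -19.55   0.36  -0.7    0.  ]
```

View pics/w7z.png

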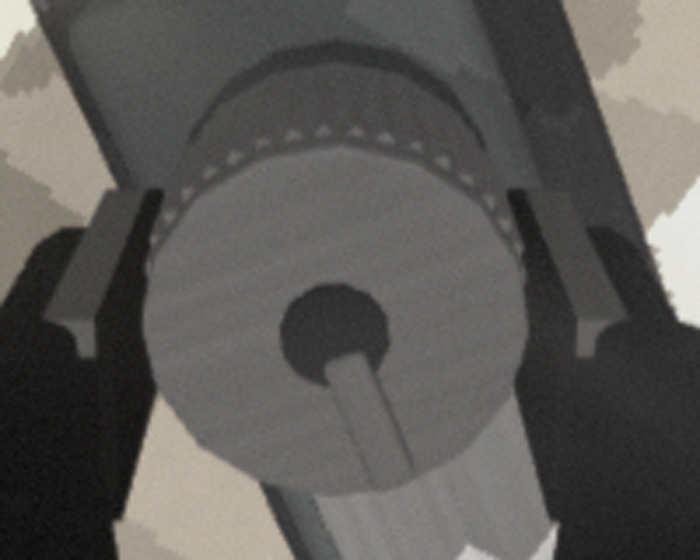

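servo_tool --hand '[4.2,4.2,4.2,4.2,4.2,4.2,4.2,4.2,4.2]' --pt "0 0 0.017" --pt "0 0 0.017" --pt "0 0 0.017" --pt "0 0 0.017" --pt "0 0 0.017" --pt "0 0 0.017" --pt "0 0 0.017" --pt "0 0 0.017" --pt "0 0 0" --spin '[10,10,10,10,10,10,10,10,0]'

```text
clock: 10.48
position: [0.5981, 0.0205, 0.0647]
orientation: [[-0.423, 0.906, 0.003], [0.906, 0.423, -0.005], [-0.006, 0.001, -1.0]]
force: [-0.8, 1.2, 2.2]
width: 0.497
```

```bash
python3 st.py; python3 - <<'E'
from h import *
c=eyes.capture("wrist"); im=c["img"][:,:,::-1]
cv2.imwrite("pics/w8z.png",cv2.resize(im[225:385,225:425],None,fx=3.5,fy=3.5,interpolation=cv2.INTER_CUBIC))
E
```

```text
t 10.475 p [598.07  20.5   64.74] yaw 115.02115602555693 F [-0.81  1.2   2.23] M [0.189 0.337 0.092] w mm 42.411270424669674 j [-0.161  0.624  1.392 -0.005  1.122 -0.596] tau [ -0.64 -52.06 -19.05  -0.1   -0.44  -0.84]
```

View pics/w8z.png

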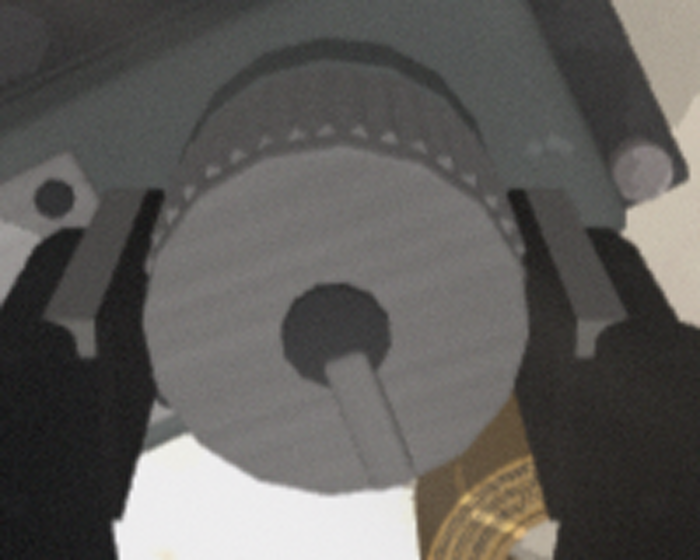

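```bash
python3 - <<'E'
import cv2,numpy as np
for n in ("w6z","w7z","w8z"):
    g=cv2.cvtColor(cv2.imread(f"pics/{n}.png"),cv2.COLOR_BGR2GRAY)
    k=cv2.GaussianBlur(g,(9,9),0)
    m=(k<62).astype(np.uint8); m[:270]=0;m[400:]=0;m[:,:250]=0;m[:,420:]=0
    cn=max(cv2.findContours(m,0,2)[0],key=cv2.contourArea); h=cv2.convexHull(cn); (x,y),r=cv2.minEnclosingCircle(h)
    # rib edge: right dark edge, per row strongest negative gradient
    gx=cv2.Sobel(k.astype(np.float32),cv2.CV_32F,1,0,ksize=5)
    pts=[]
    for v in range(400,465,3):
        row=gx[v,340:420]; d=int(np.argmin(cv2.GaussianBlur(k,(1,1),0)[v,340:420])); 
        pts.append((340+d,v))
    p=np.array(pts,np.float32); vx,vy,x0,y0=cv2.fitLine(p,cv2.DIST_HUBER,0,.01,.01).ravel()
    print(n,"hole",x,y,r,"edge ang",np.degrees(np.arctan2(vx*np.sign(vy),abs(vy))), p[:,0].astype(int).tolist())
E
```

```text
w6z hole 333.0646057128906 335.9053039550781 51.83539962768555 edge ang 16.580294 [375, 376, 376, 378, 379, 379, 380, 381, 382, 383, 384, 386, 386, 387, 387, 388, 389, 390, 391, 392, 393, 394]
w7z hole 334.5 334.5 53.18374252319336 edge ang 22.530926 [385, 386, 387, 388, 389, 391, 392, 393, 395, 396, 397, 399, 400, 400, 403, 403, 404, 405, 407, 408, 410, 411]
w8z hole 335.0 326.5 50.33150100708008 edge ang 21.617975 [385, 386, 388, 389, 391, 392, 393, 394, 395, 396, 397, 397, 399, 401, 402, 404, 405, 406, 407, 408, 409, 410]
```

servo_tool --hand '[4.2,4.2,4.2]' --pt "0 0 0.01" --pt "0 0 0" --pt "0 0 0" --spin '[5.5,0,0]'

```text
clock: 10.9
position: [0.5982, 0.0205, 0.0648]
orientation: [[-0.502, 0.865, 0.004], [0.865, 0.502, -0.004], [-0.006, 0.001, -1.0]]
force: [-0.0, 1.5, 0.6]
width: 0.497
```

```bash
python3 st.py; python3 - <<'E'
from h import *
c=eyes.capture("wrist"); im=c["img"][:,:,::-1]
z=cv2.resize(im[225:385,225:425],None,fx=3.5,fy=3.5,interpolation=cv2.INTER_CUBIC); cv2.imwrite("pics/w9z.png",z)
k=cv2.GaussianBlur(cv2.cvtColor(z,cv2.COLOR_BGR2GRAY),(9,9),0)
p=np.array([(340+int(np.argmin(k[v,340:420])),v) for v in range(400,465,3)],np.float32)
vx,vy,_,_=cv2.fitLine(p,cv2.DIST_HUBER,0,.01,.01).ravel(); print(np.degrees(np.arctan2(vx,vy)))
E
```

```text
t 10.9 p [598.19  20.55  64.81] yaw 120.14071777742106 F [-0.01  1.52  0.65] M [0.172 0.181 0.084] w mm 42.421413485186854 j [-0.162  0.623  1.392 -0.004  1.122 -0.686] tau [-7.300e-01 -5.214e+01 -1.887e+01 -1.700e-01 -3.000e-01  2.000e-02]
22.046194
```

```bash
python3 - <<'E'
from h import *
for n in("scene","top"):
    c=eyes.capture(n); cv2.imwrite(f"pics/{n}9.png",c["img"][:,:,::-1])
z=lambda a:a
c=cv2.imread("pics/scene9.png");t=cv2.imread("pics/top9.png")
cv2.imwrite("pics/fin.png",np.hstack([cv2.resize(c[140:270,280:420],(390,362)),cv2.resize(t[200:340,310:450],(362,362))]))
E
```

```text
(no output)
```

View pics/fin.png

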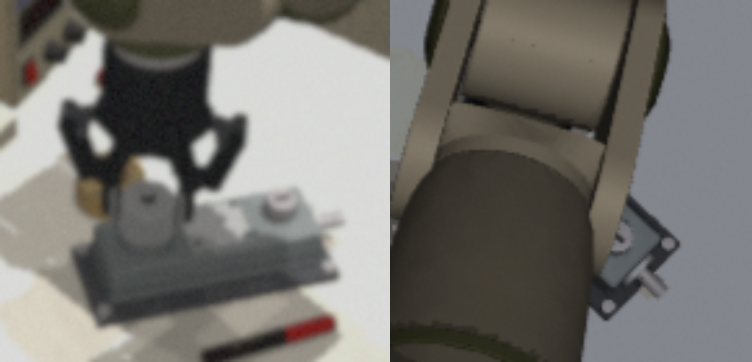

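The picture shows the fingers straddling the cap. The plug, tape roll and marker look undisturbed, so I am handing the job in.

```bash
python3 st.py; python3 -c "
from rig import manip; print(manip.finish_job())"
```

```text
t 11.05 p [598.2   20.55  64.82] yaw 120.21155033624485 F [-0.96  1.5   2.  ] M [ 0.132  0.141 -0.029] w mm 42.48292736827748 j [-0.162  0.623  1.392 -0.004  1.122 -0.687] tau [-6.900e-01 -5.217e+01 -1.888e+01 -1.900e-01 -3.000e-01  4.000e-02]
the job is handed in; nothing more can be done
None
```

I screwed the cap down to its shoulder, backed it off a quarter turn, and handed the job in with the fingers still holding it. The whole job took 11.05 s.

- **Bottoming:** The cap turned about 182° clockwise (3.2 rad, inside the expected starting range). The moment then rose from about 0.06 to 0.5 N m, and the rib in the wrist camera showed the pads slipping about 6° on the cap, which I took as the hard stop.
- **Back-off:** The tool turned back 89.8° from the stop. Corrected for the rib shifting about 0.5° in the grip, the cap is backed off about 89–90°.
- **Grip:** I held the cap with a small position squeeze (4.2 cm commanded, 4.24 cm measured). The pinch force itself was never measured. The slip moment of about 0.5 N m suggests roughly 12–24 N a side if friction is 0.5–1. With friction as low as 0.3 it would be about 40 N, so the 40 N limit is likely but not confirmed.
- **Other things:** The readings I took showed outside forces of a few newtons at most. The plug, tape roll and marker looked untouched in the last scene picture. The arm hid most of the top view, and I did not check the other bystanders there.

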